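# Click the beacon tester's dial on one notch and press test

### The arm

A 6-joint arm with a two-finger parallel gripper is mounted at the origin on the work surface. World frame = base frame: x ahead of the robot, y to its left, z up, the work surface at z = 0. Lengths are in m, angles in rad, forces in N, time in s.
With the tool pointing down it reaches from about 0.4 to 0.825 m from the base axis. Payload 7 kg.
Tool frame: the origin (TCP) lies midway between the tips of the shut fingers; the grasp point (between the pads) lies 19 mm behind it; z points along the fingers, y is the direction in which the jaws open and shut (so a half turn about z gives the same grasp; the last joint's range is limited). The gripper opens to 88 mm and grips with 3 to 60 N. Pads are 19 mm wide; open, the fingers measure 130 mm over their backs; the gripper's body (78 mm by 193 mm) begins 47 mm behind the grasp point.
Start: joints at [1.553, 0.359, 0.012, 0, -1.224, -0.288], TCP at [0.203, 0.644, 0.227] pointing down, gripper open.
Joint ranges: [-3.07, 3.07], [-1.43, 2.12], [-1.02, 1.25], [-3.03, 1.67], [-3.05, -0], [-3.03, 3.03]. Speed limits (rad/s): [2.39, 2.39, 3.01, 3.14, 3.14, 3.14].

### API

Orientations are given as a 3x3 rotation matrix whose columns are the frame's x, y, z axes.
In Python, from station import get_obs, read_camera, camera_params, sign_off gives the robot as it stands.
- The arm moves only by the shell command python3 -m creep 'ROWS' [OPENING] [FORCE]. ROWS is JSON, a list of rows, each a list of 2 entries, a list of its own where there are three numbers: the shift along the tool's x, y, z in mm, then the turn about the tool's z in degrees. A call has 1 to 20 rows; each row shifts and turns the commanded pose from where the row before left it, along the tool's axes as they then stand; what a row does not reach is not made up. A row lasts 1/8 s, in which the tool goes at most 62.5 mm and 10.7 degrees, less where a joint would pass 70% of its speed; a pose out of reach is approached as far as the arm can. A call is refused whole if a number of a shift passes 62.5 or a number of a turn 10.7, either way. A call with a gripper value outside its range is refused whole. OPENING is the closure in counts, from 0 (fully open) to 255 (shut), set as the call begins (- or left out, the last holds). The fingers move at their own pace and stop on an object; FORCE is the grip in N (left out, the last holds). Time passes only in rows, so rows that do not move let the fingers close. It gives the time, the measured TCP pose, the force and the opening at its end, in the units of the state.
- get_obs(): the state, without advancing time (a new reading comes with each control period).
- read_camera(name): name is "scene" or "top" or "wrist"; returns the picture (384x512x3 uint8, blue, green, red); there is no depth.
- camera_params(name): a dict with "K" (3x3 intrinsics, pixels), "cam_to_world" (4x4, takes a point from camera to world coordinates); the wrist camera has in their place "T_tool_cam" (4x4, takes a point from camera to tool coordinates, whose origin is the TCP and whose axes are the flange's). Camera axes: x right, y up, looking along -z (the intrinsics and any distortion apply to the point x, -y, -z); pixel columns grow to the right and rows downward; lengths in m; the calibration is good to about 2 mm. A picture is of the moment at which its call begins: read the wrist's pose just before it. camera_params takes no time and is no camera call.
- sign_off(): hands the job in, once; it reports no verdict.
The state is a dict: "t": time; "joints": joint angles; "qd": joint speeds; "effort": joint torques, N m; "ee_pos": TCP position; "eef_rot": TCP orientation; "contact_force": force on the tool from outside, world axes, zero at the start; "wrist_torque": the same for the moment, N m; "finger_gap": finger opening in m.
Only numpy, scipy, OpenCV 4.12 (cv2) and the standard library are available. Lean on these libraries where they do the work, as an engineer would, in place of code of your own. Each camera call takes 0.05 s, during which the arm holds its last target. There are 200 camera calls.

### The job

On the grey bench tester, rub the wide knurled dial round with a fingertip, clockwise seen from above, by one click only, so that it rests in the next notch. Then push the round test button fully down and let it come up again. Nothing needs gripping and nothing may be picked up: do not shove the tester, and leave its small trimming knob and all the loose things where they are.

Things in the scene. Friction and masses are not known exactly. Their poses are not given: they have to be found in the camera images.
- tester: Grey bench tester, 180 (x) x 260 (y) x 85 mm high, on rubber feet, loose, 4 kg, turned by up to 23 degrees. Origin: centre of the underside; front towards its own -x. On its flat top, in its frame (mm): dial axis x -12, y 68; test button x -45, y -75; trimming knob x 50, y -95; loose bearing about x 64, y -15
- dial_top (a point): Centre of the flat top of the wide black knurled dial: 92 mm across, 20 mm high, upright axis, top 107 mm above the bench; too wide to pinch. A closed fingertip pressed down with 5 to 12 N on its top, about 35 mm off the axis, and swept round turns it by friction. A white line on it points at one of four white dots on the case that grow clockwise. The frame turns with it
- dial (a joint): Dial angle in rad, growing clockwise from above. Four notches at -0.70, 0, 0.70, 1.40; it starts at 0 (second dot), the next is 0.70 (third dot). When let go it is drawn into the nearest notch. The click resists with up to 0.05 N m until half-way (0.35), then pulls on into the notch
- test_top (a point): Centre of the top of the round black test button (28 mm across, in a steel housing), on the case's top; pressed straight down
- test (a joint): Travel of the test button in m: 0 up, 0.006 fully down, which takes 5 N; it springs back
- trim (a joint): Angle in rad of the small black trimming knob with a bar grip (26 mm across, standing 44 mm above the case's top), growing clockwise; starts near 1.0 and is not to be turned
- bearing: Loose steel bearing ring, 42 mm across, 12 mm high, lying on the tester's top; origin at the centre of its underside
- beacon: Amber warning beacon standing to the left (+y) of the tester, 110 mm across the foot, 121 mm high; origin under its centre
- jar: Jar with a steel cap, 56 mm across, 70 mm high, to the right of the tester; origin under its centre
- carton: Small carton 90 x 70 x 50 mm, to the right of the tester; origin under its centre
- tray: Open blue tray 160 x 110 x 60 mm, on the left of the bench; origin under its centre
- driver: Screwdriver lying on the right of the bench; origin at its middle, on the bench
- mug: White mug, 80 mm across, 90 mm high, on the right of the bench; origin under its centre

How it is judged:
By the outcome, as a careful person would: the job done as asked, in the order asked, and still so for the second after the job is handed in, with the robot touching nothing.
It also fails if it takes over 42 s, if anything falls off the work surface, if the arm or the gripper's body presses on something with over 40 N, if the wrist force passes 120 N, or if a joint passes its speed limit or range.

## Working session

There is one attempt and no reset: what is moved stays moved. The work goes in short steps, Python scripts to look and compute and a shell command to move; the robot and the scene stay as the last step left them, time stands still between calls to the robot, and variables do not carry over. Pictures are saved under pics/ and viewed, on a budget of 10 in all, crops included, one or two more only if the job needs it, and the job is handed in when it is done.

```bash
mkdir -p pics; ls
python3 - <<'E'
from station import *
import cv2,numpy as np
o=get_obs();print({k:np.round(v,3).tolist() for k,v in o.items()})
a=read_camera("top");b=read_camera("scene")
cv2.imwrite("pics/top0.png",a);cv2.imwrite("pics/scene0.png",b)
for n in("top","scene","wrist"):print(n,camera_params(n))
E
```

```text
pics
{'t': 0.0, 'joints': [1.553, 0.359, 0.011, -0.0, -1.224, -0.288], 'qd': [-0.0, 0.0, 0.001, 0.001, -0.0, 0.001], 'effort': [0.0, -58.271, 29.305, 6.997, 0.007, -0.0], 'ee_pos': [0.203, 0.643, 0.226], 'eef_rot': [[0.954, -0.301, -0.0], [-0.301, -0.954, -0.002], [0.0, 0.002, -1.0]], 'contact_force': [0.701, 0.54, 0.381], 'wrist_torque': [0.014, 0.068, -0.019], 'finger_gap': 0.088}
top {'K': array([[460.51538631,   0.        , 249.79867196],
       [  0.        , 460.51538631, 183.36436503],
       [  0.        ,   0.        ,   1.        ]]), 'cam_to_world': array([[ 3.68660700e-04,  9.95180730e-01, -9.80570224e-02,
         4.52155658e-01],
       [-9.99876635e-01,  1.90661444e-03,  1.55910376e-02,
         7.66511824e-03],
       [ 1.57028572e-02,  9.80391778e-02,  9.95058662e-01,
         1.35661879e+00],
       [ 0.00000000e+00,  0.00000000e+00,  0.00000000e+00,
         1.00000000e+00]])}
scene {'K': array([[469.52755057,   0.        , 259.40758029],
       [  0.        , 469.52755057, 192.26710504],
       [  0.        ,   0.        ,   1.        ]]), 'cam_to_world': array([[ 0.12889318, -0.83830019,  0.52975404,  1.33493407],
       [ 0.99155259,  0.1167553 , -0.05649486, -0.07464423],
       [-0.01449194,  0.53256079,  0.84626768,  1.35750111],
       [ 0.        ,  0.        ,  0.        ,  1.        ]])}
wrist {'K': array([[345.64373549,   0.        , 256.47305488],
       [  0.        , 345.64373549, 190.9076377 ],
       [  0.        ,   0.        ,   1.        ]]), 'T_tool_cam': array([[-1.30836892e-04,  9.63213035e-01,  2.68738967e-01,
         7.06960024e-02],
       [ 9.99999342e-01,  4.32247690e-04, -1.06240567e-03,
        -1.22215252e-03],
       [-1.13948479e-03,  2.68738651e-01, -9.63212458e-01,
        -1.58647219e-01],
       [ 0.00000000e+00,  0.00000000e+00,  0.00000000e+00,
         1.00000000e+00]])}
```

View pics/top0.png

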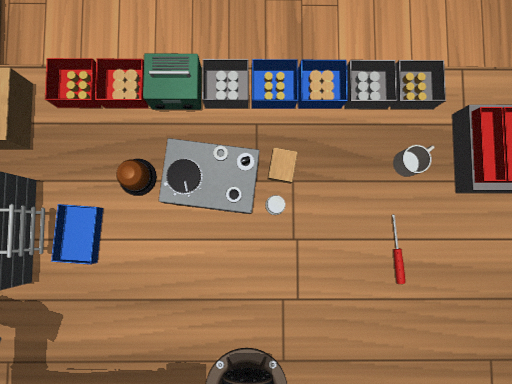

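View pics/scene0.png

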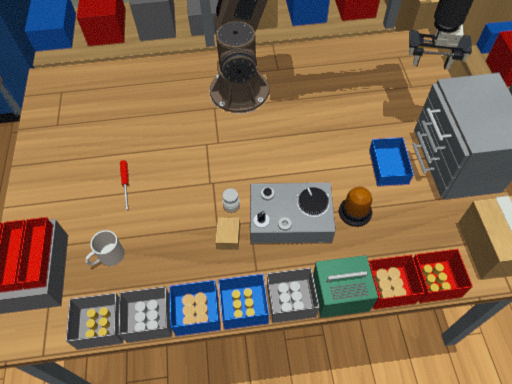

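Top view: tester around (208,177), with dial (184,176), button (234,194), trim knob (246,160) and bearing (220,153). Beacon is at (136,176) and jar at (276,204). Now I'll measure these in both views.

```bash
cat > h.py <<'E'
import cv2,numpy as np
from station import *
def ray(n,uv,obs=None):
    p=camera_params(n)
    if n=="wrist":
        T=np.eye(4);T[:3,:3]=obs["eef_rot"];T[:3,3]=obs["ee_pos"];M=T@p["T_tool_cam"]
    else: M=p["cam_to_world"]
    K=p["K"];d=M[:3,:3]@np.array([(uv[0]-K[0,2])/K[0,0],-(uv[1]-K[1,2])/K[1,1],-1]);return M[:3,3],d
def onz(n,uv,z,obs=None):
    c,d=ray(n,uv,obs);return c+d*(z-c[2])/d[2]
def blobs(mask,amin):
    n,l,s,c=cv2.connectedComponentsWithStats(mask.astype(np.uint8));return [(s[i].tolist(),c[i].round(2).tolist()) for i in range(1,n) if s[i][4]>=amin]
E
python3 - <<'E'
from h import *
for n,(x0,y0,x1,y1) in dict(top=(158,132,262,216),scene=(245,178,338,248)).items():
    im=cv2.imread(f"pics/{n}0.png");c=im[y0:y1,x0:x1];g=c.max(2)
    print(n)
    for s,ce in blobs(g<55,12):
        uv=(ce[0]+x0,ce[1]+y0);bc=(s[0]+x0+(s[2]-1)/2,s[1]+y0+(s[3]-1)/2)
        print(s,np.round(uv,1),"bbox@.107",onz(n,bc,.107).round(4),"cent@.095",onz(n,uv,.095).round(4))
    if n=="top":
        sat=cv2.cvtColor(c,cv2.COLOR_BGR2HSV)[...,1]
        m=((sat<50)).astype(np.uint8);m=cv2.morphologyEx(m,cv2.MORPH_CLOSE,np.ones((9,9)))
        k=max(cv2.findContours(m,0,2)[0],key=cv2.contourArea);b=cv2.boxPoints(cv2.minAreaRect(k))+[x0,y0]
        print([onz(n,q,.085).round(4).tolist() for q in b])
E
python3 -c "
import cv2;a=cv2.imread('pics/top0.png')[130:218,155:275];b=cv2.imread('pics/scene0.png')[165:253,215:335]
cv2.imwrite('pics/z.png',cv2.vconcat([cv2.resize(q,None,fx=3.4,fy=3.4,interpolation=2) for q in(a,b)]))"
```

```text
top
[84, 25, 8, 8, 45] [245.7 160.6] bbox@.107 [ 6.382e-01 -1.000e-04  1.070e-01] cent@.095 [ 0.6398 -0.0008  0.095 ]
[9, 27, 34, 33, 637] [182.1 173.3] bbox@.107 [0.5979 0.1688 0.107 ] cent@.095 [0.604  0.1742 0.095 ]
[72, 58, 9, 8, 41] [233.9 192.9] bbox@.107 [0.5475 0.031  0.107 ] cent@.095 [0.5501 0.0316 0.095 ]
[[0.5151, 0.2507, 0.085], [0.7069, 0.2315, 0.085], [0.6733, -0.0502, 0.085], [0.4819, -0.0269, 0.085]]
scene
[19, 11, 7, 6, 37] [267.1 191.5] bbox@.107 [0.5526 0.0329 0.107 ] cent@.095 [0.5453 0.0342 0.095 ]
[54, 10, 29, 26, 518] [313.2 200.3] bbox@.107 [0.6051 0.1699 0.107 ] cent@.095 [0.5975 0.1728 0.095 ]
[13, 36, 7, 8, 49] [260.8 217.3] bbox@.107 [0.6428 0.0019 0.107 ] cent@.095 [0.6355 0.0022 0.095 ]
```

View pics/z.png

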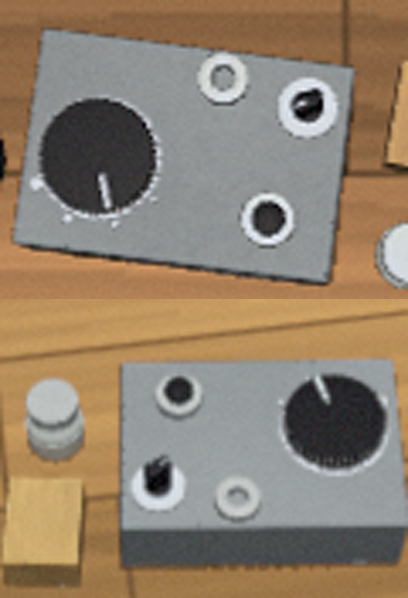

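Button and dial come out 146.5 mm apart, against 146.8 expected, so tester yaw is about -7.8°. The line points to the second dot and the next dot clockwise is towards image left. I'll move above the tester with the fingers shut, turn the tool to the world axes and take a near look.

```bash
python3 -m creep '[[[32,25,0],0],[[32,25,0],0],[[32,25,0],0],[[32,25,0],0],[[32,25,0],0],[[32,25,0],0],[[32,25,0],0],[[32,25,0],0],[[32,25,0],0],[[32,25,0],0],[[32,25,0],0],[[32,25,0],0],[[32,25,0],0],[[32,25,0],0],[[32,25,0],0],[[32,25,0],0],[[0,0,0],-8.75],[[0,0,0],-8.75],[[0,0,0],0],[[0,0,0],0]]' 255 20
python3 - <<'E'
from h import *
import json
o=get_obs();im=read_camera("wrist");cv2.imwrite("pics/w1.png",im)
json.dump({k:np.array(o[k]).tolist() for k in("ee_pos","eef_rot","joints","contact_force")},open("o1.json","w"));print(o["ee_pos"],o["joints"],o["contact_force"],o["eef_rot"])
E
```

```text
t: 2.6
ee_pos: [0.5709, 0.1081, 0.2264]
eef_rot: [[1.0, -0.004, -0.0], [-0.004, -1.0, -0.0], [-0.0, 0.0, -1.0]]
contact_force: [-0.5, -1.1, 0.4]
finger_gap: 0.0004
[0.57088493 0.10812893 0.2264152 ] [ 5.23558503e-01  2.05511142e-01 -2.00911440e-01 -6.33962753e-05
 -1.16470383e+00  1.04375195e+00] [-0.53014057 -1.14122568  0.35787883] [[ 9.99993787e-01 -3.51090515e-03 -3.14986175e-04]
 [-3.51094140e-03 -9.99993830e-01 -1.14591847e-04]
 [-3.14581910e-04  1.15697033e-04 -9.99999944e-01]]
```

View pics/w1.png

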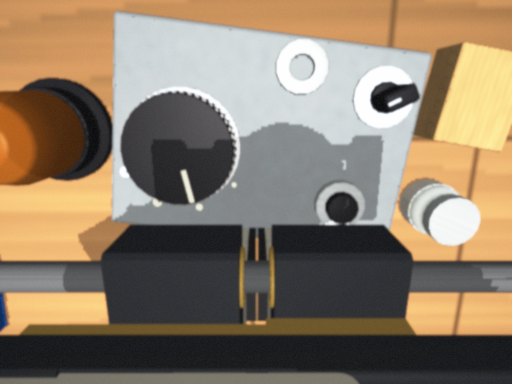

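Wrist view: dial disc centred near (180,147), line pointing at the dot at (199,207), next dots clockwise at (157,204) and (124,171), button at (342,208), bearing at (302,66), trim knob at (390,97). The dark shape on the case is the gripper's shadow.

Run:
```python
from h import *
import json
o={k:np.array(v) for k,v in json.load(open("o1.json")).items()}
im=cv2.imread("pics/w1.png");m=(im.max(2)<75).astype(np.uint8);m[222:]=0
m=cv2.morphologyEx(m,cv2.MORPH_OPEN,np.ones((3,3)))
for k in cv2.findContours(m,0,2)[0]:
    if cv2.contourArea(k)<300: continue
    e=cv2.fitEllipse(cv2.convexHull(k));print(cv2.boundingRect(k),np.round(e[0],1),np.round(e[1],1),"@.107",onz("wrist",e[0],.107,o).round(4),"@.097",onz("wrist",e[0],.097,o).round(4))
w=(im.min(2)>200).astype(np.uint8);w[222:]=0
for s,c in blobs(w,15):
    if s[4]<400: print(s,c,onz("wrist",c,.107 if 130<c[0]<200 and c[1]<202 else .085,o).round(4))
```

```text
(326, 193, 32, 29) [341.3 207.3] [29.5 31.5] @.107 [0.5496 0.0377 0.107 ] @.097 [0.5463 0.0351 0.097 ]
(122, 98, 112, 106) [177.1 148.8] [106.1 114.1] @.107 [0.5999 0.1735 0.107 ] @.097 [0.5984 0.1758 0.097 ]
(371, 83, 48, 29) [393.7  96. ] [29.3 48.8] @.107 [0.6404 0.0027 0.107 ] @.097 [ 0.6403 -0.0011  0.097 ]
(24, 79, 88, 100) [ 60.2 128.5] [ 95.2 109.2] @.107 [0.6164 0.2653 0.107 ] @.097 [0.6155 0.2709 0.097 ]
[389, 98, 12, 8, 44] [394.43, 101.61] [ 0.6357 -0.0068  0.085 ]
[182, 171, 11, 31, 109] [187.18, 185.98] [0.5688 0.1671 0.107 ]
[322, 189, 12, 9, 26] [327.27, 191.88] [0.557  0.0456 0.085 ]
[153, 200, 8, 6, 28] [156.07, 202.64] [0.5474 0.2009 0.085 ]
[196, 204, 6, 6, 24] [198.79, 206.79] [0.5433 0.1622 0.085 ]
```

Dial axis is about (0.600, 0.171) and the button about (0.548, 0.034). I'll put the closed tip at radius 35 on the robot's side of the dial, with tool x towards the axis, starting 20° before the mid-line.

```bash
python3 -m creep '[[[-2,-26,10],0],[[-2,-25,20],0],[[0,0,30],-10],[[0,0,30],-10],[[0,0,12],0],[[0,0,6],0],[[0,0,3],0],[[0,0,0],0],[[0,0,0],0]]'
```

```text
t: 3.78
ee_pos: [0.5674, 0.1592, 0.1163]
eef_rot: [[0.94, 0.341, 0.001], [0.341, -0.94, 0.001], [0.001, -0.0, -1.0]]
contact_force: [0.2, 0.9, 0.5]
finger_gap: 0.0005
```

```bash
python3 -m creep '[[[0,0,1],0],[[0,0,1],0],[[0,0,1],0],[[0,0,0],0]]'; python3 -m creep '[[[0,0,1],0],[[0,0,1],0],[[0,0,0],0]]'
```

```text
t: 4.28
ee_pos: [0.567, 0.159, 0.1124]
eef_rot: [[0.94, 0.342, -0.0], [0.342, -0.94, -0.0], [-0.0, 0.0, -1.0]]
contact_force: [0.3, 0.6, 0.1]
finger_gap: 0.0004
t: 4.65
ee_pos: [0.567, 0.1591, 0.1105]
eef_rot: [[0.94, 0.342, -0.0], [0.342, -0.94, -0.0], [-0.0, -0.0, -1.0]]
contact_force: [-1.1, 1.7, 0.7]
finger_gap: 0.0004
```

```bash
for i in 1; do python3 -m creep '[[[0,0,1],0],[[0,0,1],0],[[0,0,1],0],[[0,0,0],0]]'; done
```

```text
t: 5.15
ee_pos: [0.567, 0.159, 0.1075]
eef_rot: [[0.94, 0.342, -0.0], [0.342, -0.94, -0.0], [-0.0, 0.0, -1.0]]
contact_force: [0.4, 0.1, -0.3]
finger_gap: 0.0001
```

```bash
python3 -m creep '[[[0,0,0.5],0],[[0,0,0],0]]'
```

```text
t: 5.4
ee_pos: [0.5671, 0.159, 0.1073]
eef_rot: [[0.94, 0.342, 0.0], [0.342, -0.94, -0.0], [0.0, 0.0, -1.0]]
contact_force: [-0.6, -1.1, 3.2]
finger_gap: 0.0005
```

```bash
python3 -m creep '[[[0,0,0.5],0],[[0,0,0],0],[[0,0,0],0]]'
```

```text
t: 5.78
ee_pos: [0.5672, 0.159, 0.1073]
eef_rot: [[0.94, 0.342, 0.0], [0.342, -0.94, 0.0], [0.0, 0.0, -1.0]]
contact_force: [-2.8, -1.8, 6.2]
finger_gap: 0.0005
```

```bash
python3 -m creep '[[[0,0,0.3],0],[[0.1,-3.05,0],5],[[0.1,-3.05,0],5],[[0.1,-3.05,0],5]]'; python3 -m creep '[[[0.1,-3.05,0],5],[[0.1,-3.05,0],5],[[0,0,0],0]]'
```

```text
t: 6.28
ee_pos: [0.5648, 0.1678, 0.1072]
eef_rot: [[0.996, 0.084, 0.0], [0.084, -0.996, -0.0], [0.0, 0.0, -1.0]]
contact_force: [-4.8, -0.8, 9.6]
finger_gap: 0.0003
t: 6.65
ee_pos: [0.5645, 0.1743, 0.1072]
eef_rot: [[0.996, -0.088, -0.0], [-0.088, -0.996, 0.0], [-0.0, -0.0, -1.0]]
contact_force: [-6.4, -0.3, 9.9]
finger_gap: 0.0006
```

```bash
python3 -m creep '[[[0.1,-3.05,0],5],[[0.1,-3.05,0],5],[[0.1,-3.05,0],5],[[0,0,0],0]]'
python3 - <<'E'
from h import *
im=read_camera("wrist");cv2.imwrite("pics/w2.png",im)
E
```

```text
t: 7.15
ee_pos: [0.5661, 0.1834, 0.1072]
eef_rot: [[0.939, -0.343, -0.001], [-0.343, -0.939, 0.0], [-0.001, -0.0, -1.0]]
contact_force: [-8.1, 1.3, 12.0]
finger_gap: 0.0003
```

View pics/w2.png

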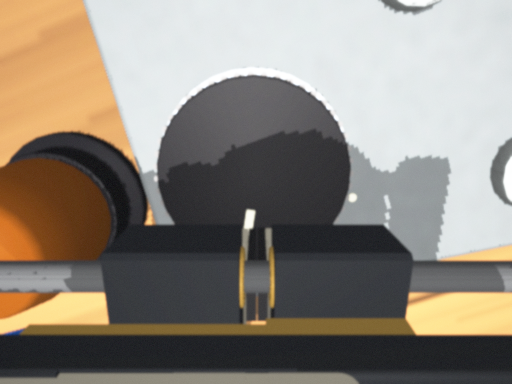

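The line's inner end is at (250,215), beside the tool axis, so it has turned well past 20°. I'll lift straight up and check.

```bash
python3 -m creep '[[[0,0,-3],0],[[0,0,-15],0],[[0,0,-50],-10],[[0,0,-50],-10],[[0,0,0],0],[[0,0,0],0]]'
python3 - <<'E'
from h import *
o=get_obs();im=read_camera("wrist");cv2.imwrite("pics/w3.png",im);print(o["ee_pos"])
E
```

```text
t: 7.95
ee_pos: [0.5667, 0.183, 0.2247]
eef_rot: [[1.0, -0.002, 0.001], [-0.002, -1.0, 0.001], [0.001, -0.001, -1.0]]
contact_force: [0.3, -0.6, -0.6]
finger_gap: 0.0007
[0.56672047 0.18295071 0.22470696]
```

View pics/w3.png

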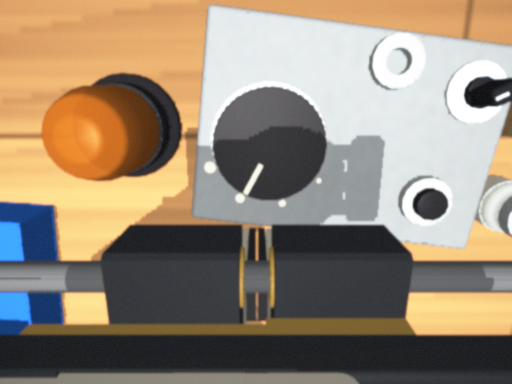

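The line now points at the third dot (240,198). Next I'll fix the button position from here and check whether the tester shifted.

Run:
```python
from h import *
o=get_obs();im=cv2.imread("pics/w3.png");m=(im.max(2)<75).astype(np.uint8);m[222:]=0
m=cv2.morphologyEx(m,cv2.MORPH_OPEN,np.ones((3,3)))
for k in cv2.findContours(m,0,2)[0]:
    if cv2.contourArea(k)<300: continue
    e=cv2.fitEllipse(cv2.convexHull(k));print(cv2.boundingRect(k),np.round(e[0],1),np.round(e[1],1),"@.107",onz("wrist",e[0],.107,o).round(4),"@.097",onz("wrist",e[0],.097,o).round(4))
w=(im.min(2)>200).astype(np.uint8);w[222:]=0
for s,c in blobs(w,15):
    if s[4]<400: print(s,c,onz("wrist",c,.085,o).round(4))
```

```text
(414, 189, 33, 30) [429.8 203.4] [29.  32.9] @.107 [0.5493 0.0391 0.107 ] @.097 [0.5461 0.0339 0.097 ]
(214, 127, 112, 72) [269.8 156.6] [ 80.2 110.9] @.107 [0.5892 0.1733 0.107 ] @.097 [0.5874 0.1729 0.097 ]
(465, 78, 47, 29) [488.3  90.9] [30.1 50.2] @.107 [0.6397 0.0063 0.107 ] @.097 [ 6.397e-01 -1.000e-04  9.700e-02]
(97, 74, 84, 102) [129.  124.3] [ 96.7 105.8] @.107 [0.615  0.2841 0.107 ] @.097 [0.6142 0.2877 0.097 ]
[496, 92, 13, 9, 49] [502.2, 95.84] [ 0.6359 -0.0201  0.085 ]
[344, 161, 3, 10, 22] [345.36, 165.14] [0.5776 0.1062 0.085 ]
[204, 162, 12, 11, 107] [209.54, 167.04] [0.5761 0.2252 0.085 ]
[244, 164, 18, 30, 145] [252.76, 178.81] [0.5654 0.1873 0.085 ]
[316, 178, 5, 5, 19] [318.37, 180.26] [0.564  0.1292 0.085 ]
[235, 194, 10, 9, 67] [239.48, 197.88] [0.5478 0.1994 0.085 ]
[279, 200, 7, 7, 36] [282.03, 203.08] [0.5429 0.161  0.085 ]
[479, 200, 4, 13, 24] [480.42, 206.0] [ 0.5397 -0.0187  0.085 ]
[508, 212, 4, 10, 29] [509.9, 217.38] [ 0.5287 -0.0475  0.085 ]
[325, 215, 23, 7, 113] [336.56, 218.72] [0.5278 0.1109 0.085 ]
[480, 215, 4, 7, 15] [481.27, 217.93] [ 0.5283 -0.0214  0.085 ]
```

Dots agree within 1.5 mm with the first look, so the tester has not been shoved. The button is at about (0.547, 0.035), top near z 0.100.

```bash
python3 -m creep '[[[-4,30,0],0],[[-4,30,0],0],[[-4,30,0],0],[[-4,29,0],0],[[-4,29,0],0],[[0,0,40],0],[[0,0,40],0],[[0,0,25],0],[[0,0,8],0],[[0,0,4],0],[[0,0,0],0],[[0,0,0],0]]'
```

```text
t: 9.5
ee_pos: [0.5473, 0.0353, 0.1081]
eef_rot: [[1.0, -0.0, 0.002], [-0.0, -1.0, 0.001], [0.002, -0.001, -1.0]]
contact_force: [0.7, 0.4, -0.5]
finger_gap: 0.0004
```

```bash
python3 -m creep '[[[0,0,1],0],[[0,0,1],0],[[0,0,1],0],[[0,0,1],0],[[0,0,0],0]]'; python3 -m creep '[[[0,0,1],0],[[0,0,1],0],[[0,0,1],0],[[0,0,0],0]]'
```

```text
t: 10.12
ee_pos: [0.5472, 0.0352, 0.1035]
eef_rot: [[1.0, -0.0, 0.001], [-0.0, -1.0, 0.0], [0.001, -0.0, -1.0]]
contact_force: [0.4, 0.6, 4.7]
finger_gap: 0.0006
t: 10.62
ee_pos: [0.5473, 0.0352, 0.1012]
eef_rot: [[1.0, 0.0, 0.001], [0.0, -1.0, 0.0], [0.001, -0.0, -1.0]]
contact_force: [-1.5, 1.7, 10.7]
finger_gap: 0.0007
```

```bash
python3 -m creep '[[[0,0,1],0],[[0,0,1],0],[[0,0,0],0]]'; python3 -m creep '[[[0,0,1],0],[[0,0,0],0]]'
```

```text
t: 11.0
ee_pos: [0.5474, 0.0352, 0.1009]
eef_rot: [[1.0, 0.001, 0.002], [0.001, -1.0, 0.0], [0.002, -0.0, -1.0]]
contact_force: [-6.6, 3.3, 25.7]
finger_gap: 0.0004
t: 11.25
ee_pos: [0.5475, 0.0352, 0.1007]
eef_rot: [[1.0, 0.001, 0.003], [0.001, -1.0, 0.0], [0.003, -0.0, -1.0]]
contact_force: [-10.3, 3.5, 32.7]
finger_gap: 0.0002
```

It has stopped hard at 0.1008. I'll release in small steps to see where the spring force ends, which gives the travel.

```bash
python3 -m creep '[[[0,0,-2.5],0],[[0,0,0],0],[[0,0,0],0]]';for i in 1 ; do python3 -m creep '[[[0,0,-1.5],0],[[0,0,0],0],[[0,0,0],0]]'; python3 -m creep '[[[0,0,-1.5],0],[[0,0,0],0],[[0,0,0],0]]';  python3 -m creep '[[[0,0,-1.5],0],[[0,0,0],0],[[0,0,0],0]]'; python3 -m creep '[[[0,0,-1],0],[[0,0,0],0],[[0,0,0],0]]'; python3 -m creep '[[[0,0,-1],0],[[0,0,0],0],[[0,0,0],0]]';python3 -m creep '[[[0,0,-2],0],[[0,0,0],0],[[0,0,0],0]]';done | grep -E 'pos|cont'
```

```text
t: 11.62
ee_pos: [0.5473, 0.0352, 0.1011]
eef_rot: [[1.0, 0.0, 0.002], [0.0, -1.0, 0.0], [0.002, -0.0, -1.0]]
contact_force: [-1.8, 2.6, 14.0]
finger_gap: 0.0001
ee_pos: [0.5472, 0.0352, 0.1014]
contact_force: [2.0, 1.8, 5.6]
ee_pos: [0.5468, 0.035, 0.1027]
contact_force: [3.3, 0.8, 3.5]
ee_pos: [0.5465, 0.0349, 0.1041]
contact_force: [2.7, 1.2, 3.4]
ee_pos: [0.5465, 0.0349, 0.1051]
contact_force: [1.5, 0.3, 2.1]
ee_pos: [0.5465, 0.0349, 0.1061]
contact_force: [2.2, 0.7, 1.5]
ee_pos: [0.5462, 0.0349, 0.1079]
contact_force: [0.1, 0.5, 0.2]
```

The spring force fell from about 5 N at z 0.101 to zero near 0.107, so it made the full 6 mm and came back. I'll retract and check.

```bash
python3 -m creep '[[[0,0,-20],0],[[0,0,-50],0],[[0,0,-50],0],[[-50,0,-30],0],[[-50,0,0],0],[[0,0,0],0],[[0,0,0],0],[[0,0,0],0]]'
python3 - <<'E'
from h import *
a=read_camera("top")
b=cv2.imread("pics/top0.png")
cv2.imwrite("pics/f.png",cv2.vconcat([cv2.resize(q[125:225,110:300],None,fx=3,fy=3,interpolation=2) for q in(b,a)]))
w=read_camera("scene");w0=cv2.imread("pics/scene0.png")
cv2.imwrite("pics/f2.png",cv2.hconcat([cv2.resize(q[160:255,210:340],None,fx=3,fy=3,interpolation=2) for q in(w0,w)]))
E
```

```text
t: 14.88
ee_pos: [0.4473, 0.0351, 0.2579]
eef_rot: [[1.0, -0.001, -0.001], [-0.001, -1.0, -0.0], [-0.001, 0.0, -1.0]]
contact_force: [0.2, -0.0, -0.4]
finger_gap: 0.0007
```

View pics/f.png

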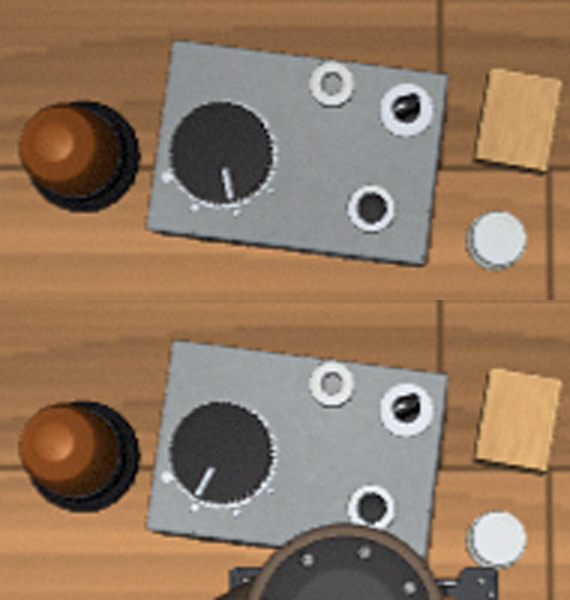

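View pics/f2.png

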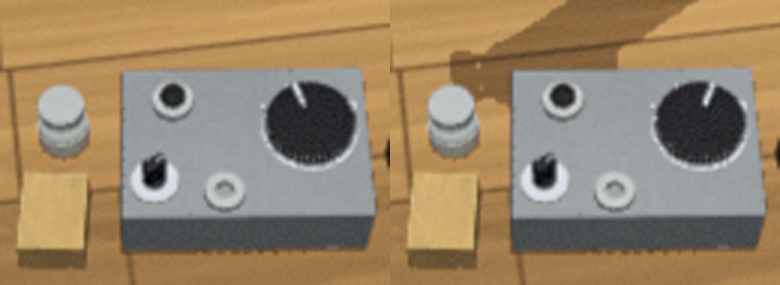

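Before and after match: in both views only the dial line has changed, and it now points at the third dot (about (205,482) in the top crop). The tester, bearing, trim knob, beacon, jar and carton have not moved.

```bash
python3 -c "
from station import *
print(sign_off())"
```

```text
the job is handed in; nothing more can be done
None
```

I turned the dial one click clockwise, then pushed the test button fully down and let it come up again. The job was handed in at about 15 s with the arm clear of everything.

- **Dial:** I pressed the closed fingertip on it at about 35 mm radius and swept 40°. The force rose from about 6 N to 12 N by the end of the sweep, the top of the suggested range. After lifting, the wrist, top and scene pictures all show the white line at the third dot.
- **Button:** It stopped hard at z ≈ 0.101 m. On release the spring force fell from about 5 N to zero by about 0.107 m, which matches the full 6 mm of travel. I pressed up to about 33 N at the fingertip against that stop, well over the 5 N needed.
- **Button height:** My camera estimate of the button's top was 0.100 m, about 7 mm lower than where the finger actually met it. I relied on the force readings instead.
- **Everything else:** In the before and after top and scene crops, the tester, trimming knob, bearing, beacon, jar and carton look unmoved. The tray, driver and mug were outside those crops, but the arm did not go near them after the start.

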